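# Push the short offcut through the sprung flap of the offcut box

## Task

Put the short piece of board, the offcut, in the plywood offcut box: set it on the box's sill and push it in through the sprung flap until it drops inside and the flap has swung shut behind it. Leave the long blank where it lies.

Things in the scene. Friction and masses are not known exactly. Their poses are not given: they have to be found in the camera images.
- offcut: The short piece of pale sawn board, 90 mm long (x) by 50 (y) by 28 mm high (z), about 0.1 kg, lying loose on the bench near a long blank of the same board and a round turned spindle of the same wood. Origin: centre of its underside.
- long_blank: The long blank of the same pale wood, 180 mm long (x) by 50 by 28 mm, lying loose on the bench, to be left alone. Origin: centre of its underside.
- offcut_box: Plywood box fixed on the bench, 320 (x) by 130 mm (y). Origin: at bench level under the middle of its mouth's rear face; x points inwards. Sill: flat, top 110 mm up, from x = -140 to 0 mm, 130 wide, no rails. Mouth: upright, 84 wide, 62 mm high above the sill, in a 9 mm front board (x -9 to 0). Behind: a closed bin to x = 180, clear top 185 mm up, clear back, floor 9.
- flap (a joint): Angle of the metal flap that closes the mouth, rad: 0 shut (hanging upright, 57 mm high), growing to 1.5 as it swings inwards and up about a hinge along the mouth's top edge. A light spring shuts it; an offcut pushed endwise along the sill with about 1 to 4 N opens it, and drops over the sill's inner edge (x = 0) into the bin once its rear end is pushed up to the mouth's front.
Mind the look-alikes: they are no part of the job. What is shaped like the offcut but blue or purple is not meant.

How it is judged:
By the outcome, as a careful person would: the job done as asked, in the order asked, and still so for the second after the job is handed in, with the robot touching nothing.
It also fails if it takes over 54 s, if anything falls off the work surface, if the arm or the gripper's body presses on something with over 40 N, if the wrist force passes 120 N, or if a joint passes its speed limit or range.

## Robot

A 6-joint arm with a two-finger parallel gripper is mounted at the origin on the work surface. World frame = base frame: x ahead of the robot, y to its left, z up, the work surface at z = 0. Lengths are in m, angles in degrees, forces in N, time in s.
With the tool pointing down it reaches from about 0.375 to 0.9 m from the base axis. Payload 3.1 kg.
Tool frame: the origin (TCP) lies at the very end of the fingers, on their centre line; the grasp point (between the pads) lies bot.grip_point_offset behind it (bot.grip_point_offset is the distance from the TCP to the grasp point, in m); z points along the fingers, y is the line along which they close (so a half turn about z gives the same grasp; the last joint's range is limited). The gripper opens to 87 mm and grips with 3 to 60 N. Pads are 19 mm wide; open, the fingers measure 117 mm over their backs; the gripper's body (75 mm by 190 mm) begins 51 mm behind the grasp point.
Start: joints at [-77.378, 30.224, 82.088, -0, 67.689, -10.227], TCP at [0.243, -0.576, 0.223] pointing down, gripper open.
Joint ranges: [-176.69, 176.69], [-43.24, 126.21], [12.49, 139.97], [-82, 262], [0, 151.66], [-163.58, 163.58]. Speed limits (degrees/s): [159.86, 159.86, 180, 180, 180, 180].

## Interface

Orientations are given as a 3x3 rotation matrix whose columns are the frame's x, y, z axes.
In Python, from rig import bot, viewer, ticket gives the robot as it stands.
- The arm moves only by the tool servo_tool, never from a script. Its argument "targets" is a list of rows, each an object with "offset": the shift along the tool's x, y, z in m, a list of three; "dr": the turn, a rotation vector about the tool's x, y, z in degrees, a list of three. In form: [{"offset": [x, y, z], "dr": [ax, ay, az]}, ...]. A call has 1 to 20 rows; each row is the pose to reach, as a shift and turn from the pose commanded when the call began, along the tool's axes at that moment; what a row does not reach only later rows make up. A row lasts 1/12 s, in which the tool goes at most 41.7 mm and 7.16 degrees, less where a joint would pass 70% of its speed; a pose out of reach is approached as far as the arm can. A call with a gripper value outside its range is refused whole. "gripper" is the gripper command: -1 is fully open, 1 is shut, values between are in proportion, set as the call begins (left out, the last holds). The fingers move at their own pace and stop on an object; the grip force is fixed at half the most. Time passes only in rows, so rows that repeat a pose let the fingers close. It gives the time, the measured TCP pose, the force, the opening and the grip force at its end, in the units of the state.
- bot.read_state(): the state, without advancing time (a new reading comes with each control period).
- viewer.capture(name): name is "scene" or "top"; returns a dict with "color" (400x640x3 uint8, red, green, blue), "camera_matrix" (3x3 intrinsics, pixels), "k1" (the pictures are not rectified: a ray, as slopes to the right and down, at radius r is drawn at 1 + k1 r^2 times it, then the intrinsics apply), "R" (3x3) and "t" (3): a world point X has camera coordinates R X + t. Camera axes: x right, y down, z forward; pixel columns grow to the right and rows downward; lengths in m; the calibration is good to about 2 mm. A picture is of the moment at which its call begins. There is no depth.
- ticket.hand_in(): hands the job in; it is judged then, once.
The state is a dict: "time_s": time; "joint_positions": joint angles; "qvel": joint speeds; "tau": joint torques, N m; "position": TCP position; "tcp_rot": TCP orientation; "force": force on the tool from outside, world axes, zero at the start; "moment": the same for the moment, N m; "opening": opening from 0.0 (shut) to 1.0 (fully open); "grasp_force": force on a finger pad.
Only numpy, scipy, OpenCV 4.12 (cv2) and the standard library are available. Lean on these libraries where they do the work, as an engineer would, in place of code of your own. Each camera call takes 0.05 s, during which the arm holds its last target. There are 200 camera calls.

## Working session

There is one attempt and no reset: what is moved stays moved. The work goes in short steps, Python scripts to look and compute and a tool call to move; the robot and the scene stay as the last step left them, time stands still between calls to the robot, and variables do not carry over. Pictures are saved under pics/ and viewed, at most 10 in all, crops included, and the job is handed in when it is done.

Besides the shell and the picture viewer there is one more tool, called after "Call:" as name(argument=value, ...), one argument or row to a line, values as JSON. servo_tool: Moves the arm, as the interface text tells. Its arguments: {"type":"object","properties":{"targets":{"type":"array"},"gripper":{"type":"number"}},"required":["targets"]}

```bash
mkdir -p pics; cat > h.py <<'E'
import numpy as np, cv2
from rig import bot, viewer, ticket
def cap(n,f=None):
    d=viewer.capture(n)
    if f: cv2.imwrite('pics/'+f,d['color'][:,:,::-1])
    return d
def ray(d,uv,z):
    K=np.array(d['camera_matrix']);R=np.array(d['R']);t=np.array(d['t'])
    p=np.atleast_2d(np.array(uv,float))
    q=cv2.undistortPoints(p[:,None],K,np.array([d['k1'],0,0,0.]))[:,0]
    D=np.c_[q,np.ones(len(q))]@R; C=-R.T@t
    return C+D*((z-C[2])/D[:,2])[:,None]
def proj(d,X):
    K=np.array(d['camera_matrix'])
    return cv2.projectPoints(np.atleast_2d(np.array(X,float)),cv2.Rodrigues(np.array(d['R']))[0],np.array(d['t'],float),K,np.array([d['k1'],0,0,0.]))[0][:,0]
E
python3 - <<'E'
from h import *
for n in('scene','top'):
    d=cap(n,n+'0.png'); print(n,d['k1'],-np.array(d['R']).T@d['t'])
s=bot.read_state(); print(s['time_s'],s['position'],np.round(s['tcp_rot'],3).tolist(),s['opening'],bot.grip_point_offset)
E
```

```text
scene 0.003453187851375974 [ 1.14342734 -0.14394849  0.75513543]
top -0.0652460810523052 [ 0.20704236 -0.03775488  1.40341925]
0.1 [ 0.24255527 -0.57530635  0.2216746 ] [[0.922, 0.388, -0.0], [0.388, -0.922, 0.002], [0.0, -0.002, -1.0]] 0.9990787030382369 0.0187
```

View pics/scene0.png

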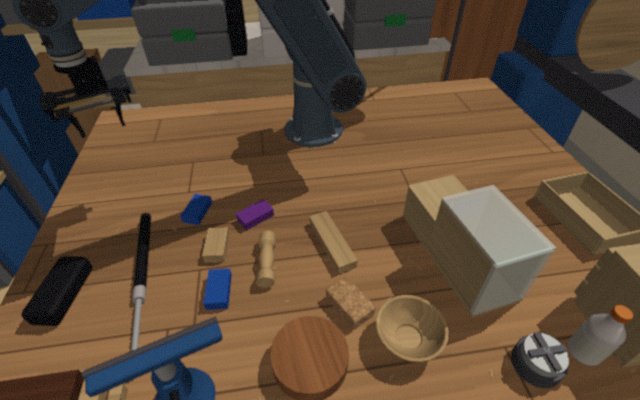

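View pics/top0.png

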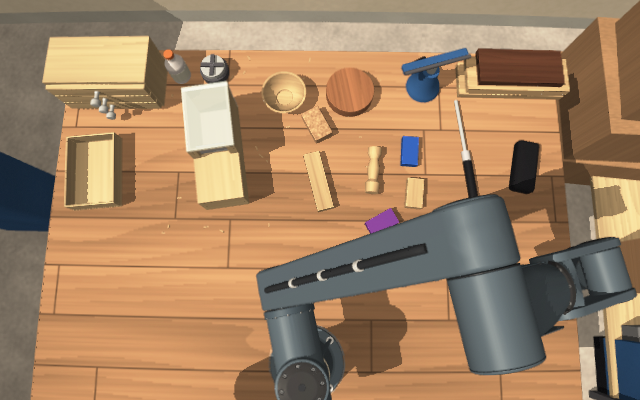

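The scene picture shows the offcut at about (215,245), the long blank at (333,242) and the box with its sill at (440,205). In the top picture they are at (415,193), (319,180) and (219,177). Next I segment the offcut and look at the box corners zoomed in.

```bash
python3 - <<'E'
from h import *
d=cap('top'); im=d['color']; hsv=cv2.cvtColor(im,cv2.COLOR_RGB2HSV)
print('px offcut',hsv[193,415],'bench',hsv[193,450],'sill',hsv[177,219])
for name,(x0,y0,x1,y1) in dict(off=(395,165,440,222),blank=(295,140,345,220)).items():
    c=hsv[y0:y1,x0:x1].astype(int)
    m=((c[...,1]<hsv[193,415,1]+22)&(c[...,2]>150)).astype(np.uint8)
    n,l,st,_=cv2.connectedComponentsWithStats(m); k=1+st[1:,4].argmax()
    pts=np.argwhere(l==k)[:,::-1]+[x0,y0]
    W=ray(d,pts,0.028)[:,:2]*1000
    r=cv2.minAreaRect(W.astype(np.float32)); print(name,st[k],r,cv2.boxPoints(r).round().tolist())
a=cv2.resize(im[70:215,170:260],None,fx=4,fy=4,interpolation=cv2.INTER_CUBIC)
b=cv2.resize(im[165:222,395:440],None,fx=4,fy=4,interpolation=cv2.INTER_CUBIC)
o=np.zeros((580,540,3),np.uint8);o[:580,:360]=a;o[:228,360:540]=b
cv2.imwrite('pics/z1.png',o[:,:,::-1])
E
```

```text
px offcut [ 19 109 239] bench [ 14 134 198] sill [ 22  92 248]
off [  9  12  21  32 549] ((491.7734069824219, -313.6866455078125), (55.79780197143555, 95.15103149414062), 84.23253631591797) [[442.0, -337.0], [536.0, -346.0], [542.0, -291.0], [447.0, -281.0]]
blank [   0    5   50   68 1426] ((534.5569458007812, -30.1962890625), (207.393798828125, 149.63282775878906), 0.6383119821548462) [[430.0, 43.0], [432.0, -106.0], [639.0, -104.0], [637.0, 46.0]]
```

View pics/z1.png

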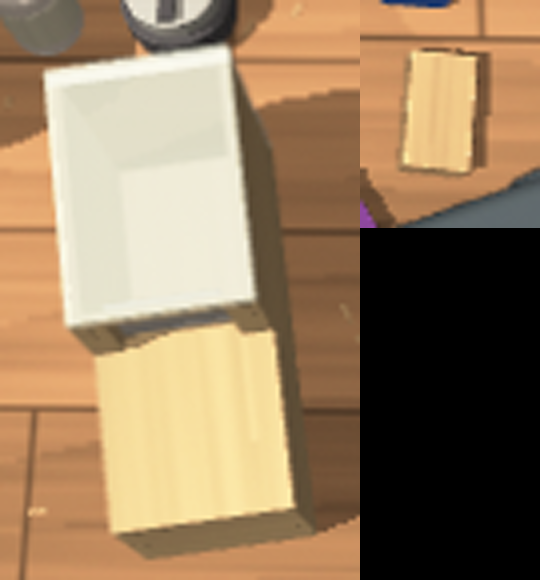

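The zoom shows the sill's front corners at (112,532) and (295,510), its rear corners at about (97,352) and (272,330), and the bin's top corners at (45,72), (233,47), (257,299) and (67,327). The offcut is a clean rectangle with nothing against it.

```bash
python3 - <<'E'
from h import *
d=cap('top')
P=lambda L:(np.array(L)+.5)/4-.5+[170,70]
sl=ray(d,P([(112,532),(295,510),(272,330),(97,352)]),.11); bn=ray(d,P([(67,327),(257,299),(233,47),(45,72)]),.185)
print((sl*1000).round()[:,:2].tolist(),(bn*1000).round()[:,:2].tolist())
# rigid fit with known geometry
loc=np.array([(-140,65),(-140,-65),(-9,-65),(-9,65),(-9,65),(-9,-65),(180,-65),(180,65)])/1000.
W=np.r_[sl,bn][:,:2]
a,b=loc-loc.mean(0),W-W.mean(0)
th=np.arctan2((a[:,0]*b[:,1]-a[:,1]*b[:,0]).sum(),(a*b).sum())
R=np.array([[np.cos(th),-np.sin(th)],[np.sin(th),np.cos(th)]]);o=W.mean(0)-R@loc.mean(0)
print('box',o,np.degrees(th),'res mm',((W-loc@R.T-o)@R*1000).round(1).tolist())
for h,x in((0,-.5),(0,-.140),(0,-.08)): print(x,o+R@[x,0])
c=np.array([bot.read_state()['tcp_rot']])[0]; print(np.degrees(np.arctan2(c[1,0],c[0,0])))
E
```

```text
[[440.0, 311.0], [457.0, 183.0], [589.0, 205.0], [571.0, 330.0]] [[568.0, 331.0], [588.0, 202.0], [773.0, 229.0], [754.0, 361.0]]
box [0.58715621 0.26824156] 8.607283031460852 res mm [[1.2, -0.8], [-1.0, -0.3], [1.2, 2.4], [2.6, -1.1], [-1.0, -0.1], [0.4, -0.3], [-1.9, -1.4], [-1.5, 1.6]]
-0.5 [0.09278753 0.19341104]
-0.14 [0.44873298 0.24728901]
-0.08 [0.50805722 0.25626868]
22.846263562259633
```

Call:
servo_tool(
  targets=[
    {"offset": [0.02, -0.009, 0.0], "dr": [0, 0, 3]},
    {"offset": [0.05, -0.022, 0.0], "dr": [0, 0, 6]},
    {"offset": [0.085, -0.037, 0.01], "dr": [0, 0, 9]},
    {"offset": [0.12, -0.052, 0.02], "dr": [0, 0, 12]},
    {"offset": [0.155, -0.067, 0.03], "dr": [0, 0, 15]},
    {"offset": [0.19, -0.083, 0.045], "dr": [0, 0, 18]},
    {"offset": [0.225, -0.098, 0.06], "dr": [0, 0, 21]},
    {"offset": [0.26, -0.113, 0.075], "dr": [0, 0, 24]},
    {"offset": [0.29, -0.126, 0.09], "dr": [0, 0, 27]},
    {"offset": [0.315, -0.137, 0.105], "dr": [0, 0, 28.3]},
    {"offset": [0.331, -0.144, 0.122], "dr": [0, 0, 28.3]},
    {"offset": [0.331, -0.144, 0.122], "dr": [0, 0, 28.3]},
    {"offset": [0.331, -0.144, 0.122], "dr": [0, 0, 28.3]},
    {"offset": [0.331, -0.144, 0.122], "dr": [0, 0, 28.3]},
  ],
  gripper=-1,
)

```text
time_s: 1.37
position: [0.4918, -0.3154, 0.1009]
tcp_rot: [[0.995, -0.095, 0.0], [-0.095, -0.995, -0.001], [0.0, 0.001, -1.0]]
force: [-0.2, 0.1, 0.4]
opening: 1.004
grasp_force: 0.0
```

```bash
cat >> h.py <<'E'
def go(x,y,z,yaw):
    s=bot.read_state();T=np.array(s['tcp_rot']);p=np.array(s['position'])
    print('t',round(s['time_s'],2),'p',p.round(4),'tilt',T[:2,2].round(4),'off',(T.T@(np.array([x,y,z])-p)).round(4),'dz',round(np.degrees(np.arctan2(T[1,0],T[0,0]))-yaw,2),'op',s['opening'],'gf',s['grasp_force'],'F',np.round(s['force'],1))
E
python3 - <<'E'
from h import *
go(.492,-.314,.005,-5.5)
d=cap('scene'); im=d['color'][150:300,140:300]
for p in proj(d,[[.447,-.281,.028],[.542,-.291,.028],[.536,-.346,.028],[.442,-.337,.028]]): print(p-[140,150])
cv2.imwrite('pics/s1.png',cv2.resize(im,None,fx=4,fy=4,interpolation=2)[:,:,::-1])
E
```

```text
t 1.37 p [ 0.4918 -0.3154  0.1009] tilt [ 0.0002 -0.0008] off [ 0.     -0.0015  0.0959] dz 0.06 op 1.003576077514406 gf 0.0 F [-0.2  0.1  0.4]
[90.0271069  74.85194047]
[ 85.0683325  104.03142643]
[ 62.11333006 104.99096104]
[68.30308237 76.04089181]
```

View pics/s1.png

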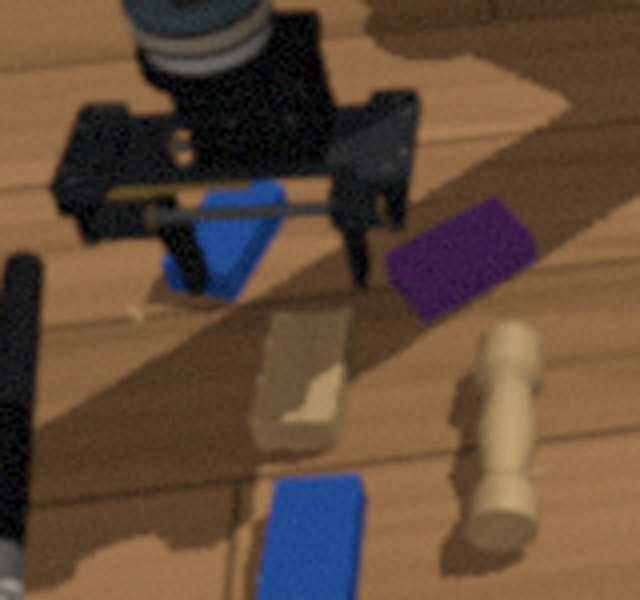

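The offcut's top is seen at about (352,310), (338,425), (252,430) and (270,312) in the crop, close to the projected corners. The gripper is above it and square to it, so I descend and grip.

Call:
servo_tool(
  targets=[
    {"offset": [0, -0.0005, 0.02], "dr": [0, 0, 0]},
    {"offset": [0, -0.001, 0.045], "dr": [0, 0, 0]},
    {"offset": [0, -0.0015, 0.07], "dr": [0, 0, 0]},
    {"offset": [0, -0.0015, 0.085], "dr": [0, 0, 0]},
    {"offset": [0, -0.0015, 0.093], "dr": [0, 0, 0]},
    {"offset": [0, -0.0015, 0.096], "dr": [0, 0, 0]},
    {"offset": [0, -0.0015, 0.096], "dr": [0, 0, 0]},
  ],
)

```text
time_s: 2.0
position: [0.4918, -0.3143, 0.0048]
tcp_rot: [[0.995, -0.096, 0.0], [-0.096, -0.995, -0.0], [0.0, 0.0, -1.0]]
force: [0.5, -0.4, -0.2]
opening: 1.001
grasp_force: 0.0
```

Call:
servo_tool(
  targets=[
    {"offset": [0, 0, 0], "dr": [0, 0, 0]},
    {"offset": [0, 0, 0], "dr": [0, 0, 0]},
    {"offset": [0, 0, 0], "dr": [0, 0, 0]},
    {"offset": [0, 0, 0], "dr": [0, 0, 0]},
    {"offset": [0, 0, 0], "dr": [0, 0, 0]},
    {"offset": [0, 0, 0], "dr": [0, 0, 0]},
    {"offset": [0, 0, 0], "dr": [0, 0, 0]},
    {"offset": [0, 0, 0], "dr": [0, 0, 0]},
    {"offset": [0, 0, 0], "dr": [0, 0, 0]},
    {"offset": [0, 0, 0], "dr": [0, 0, 0]},
  ],
  gripper=1,
)

```text
time_s: 2.83
position: [0.4924, -0.3137, 0.005]
tcp_rot: [[0.995, -0.095, 0.001], [-0.095, -0.995, -0.001], [0.001, 0.001, -1.0]]
force: [0.2, -1.6, 2.8]
opening: 0.571
grasp_force: 30.0
```

Call:
servo_tool(
  targets=[
    {"offset": [0, 0, -0.015], "dr": [0, 0, 0]},
    {"offset": [0, 0, -0.04], "dr": [0, 0, 0]},
    {"offset": [0, 0, -0.07], "dr": [0, 0, 0]},
    {"offset": [0, 0, -0.1], "dr": [0, 0, 0]},
    {"offset": [0, 0, -0.13], "dr": [0, 0, 0]},
    {"offset": [0, 0, -0.155], "dr": [0, 0, 0]},
    {"offset": [0, 0, -0.17], "dr": [0, 0, 0]},
    {"offset": [0, 0, -0.17], "dr": [0, 0, 0]},
  ],
)

```text
time_s: 3.5
position: [0.4935, -0.3141, 0.1778]
tcp_rot: [[0.995, -0.095, 0.005], [-0.095, -0.995, -0.004], [0.005, 0.003, -1.0]]
force: [-0.3, 0.0, 0.0]
opening: 0.573
grasp_force: 30.0
```

```bash
python3 - <<'E'
from h import *
th=np.radians(8.6);x=-.074
go(.5872+x*np.cos(th),.2682+x*np.sin(th),.16,8.6)
E
```

```text
t 3.5 p [ 0.4935 -0.3141  0.1778] tilt [ 0.0047 -0.0039] off [-0.0338 -0.5707  0.0156] dz -14.05 op 0.5732919562469486 gf 29.999773590825498 F [-0.3  0.   0. ]
```

Gripped (opening matches 50 mm). Now I carry it over the sill.

Call:
servo_tool(
  targets=[
    {"offset": [-0.001, -0.012, 0], "dr": [0, 0, 0]},
    {"offset": [-0.002, -0.035, 0], "dr": [0, 0, -1]},
    {"offset": [-0.004, -0.065, 0], "dr": [0, 0, -2]},
    {"offset": [-0.006, -0.1, 0], "dr": [0, 0, -3]},
    {"offset": [-0.008, -0.135, 0], "dr": [0, 0, -4]},
    {"offset": [-0.01, -0.17, 0], "dr": [0, 0, -5]},
    {"offset": [-0.012, -0.205, 0], "dr": [0, 0, -6]},
    {"offset": [-0.014, -0.24, 0], "dr": [0, 0, -7]},
    {"offset": [-0.016, -0.275, 0], "dr": [0, 0, -8]},
    {"offset": [-0.018, -0.31, 0], "dr": [0, 0, -9]},
    {"offset": [-0.02, -0.345, 0], "dr": [0, 0, -10]},
    {"offset": [-0.022, -0.38, 0], "dr": [0, 0, -11]},
    {"offset": [-0.024, -0.415, 0], "dr": [0, 0, -12]},
    {"offset": [-0.026, -0.45, 0], "dr": [0, 0, -13]},
    {"offset": [-0.028, -0.485, 0], "dr": [0, 0, -14]},
    {"offset": [-0.03, -0.52, 0], "dr": [0, 0, -14]},
    {"offset": [-0.032, -0.55, 0], "dr": [0, 0, -14]},
    {"offset": [-0.034, -0.567, 0], "dr": [0, 0, -14]},
    {"offset": [-0.034, -0.571, 0.008], "dr": [0, 0, -14]},
    {"offset": [-0.034, -0.571, 0.008], "dr": [0, 0, -14]},
  ],
)

```text
time_s: 5.17
position: [0.5091, 0.2592, 0.1631]
tcp_rot: [[0.988, 0.151, -0.007], [0.151, -0.988, -0.002], [-0.007, 0.001, -1.0]]
force: [0.0, -0.3, -0.9]
opening: 0.574
grasp_force: 30.0
```

Call:
servo_tool(
  targets=[
    {"offset": [0, 0, 0], "dr": [0, 0, 0]},
    {"offset": [0, 0, 0], "dr": [0, 0, 0]},
    {"offset": [0, 0, 0], "dr": [0, 0, 0]},
  ],
)

```text
time_s: 5.42
position: [0.5121, 0.2571, 0.1661]
tcp_rot: [[0.989, 0.147, -0.001], [0.147, -0.989, -0.001], [-0.001, 0.0, -1.0]]
force: [-0.2, 0.1, -0.2]
opening: 0.573
grasp_force: 30.0
```

```bash
python3 - <<'E'
from h import *
th=np.radians(8.6);x=-.074
go(.5872+x*np.cos(th),.2682+x*np.sin(th),.117,8.6)
d=cap('scene'); im=d['color'][130:290,370:530]
cv2.imwrite('pics/s2.png',cv2.resize(im,None,fx=3.5,fy=3.5,interpolation=2)[:,:,::-1])
E
```

```text
t 5.42 p [0.5121 0.2571 0.1661] tilt [-0.0013 -0.0006] off [0.002  0.0002 0.0491] dz -0.15 op 0.5734063013293027 gf 29.99981253873557 F [-0.2  0.1 -0.2]
```

View pics/s2.png

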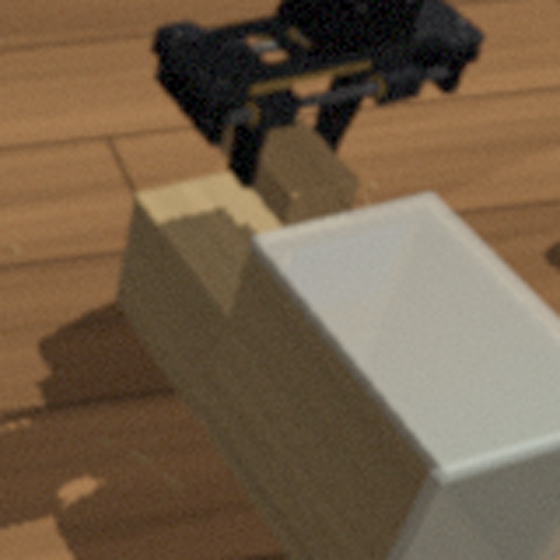

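The crop shows the offcut held level at about (305,170), in line with the sill and clear of the bin front. I lower it.

Call:
servo_tool(
  targets=[
    {"offset": [0, 0, 0.012], "dr": [0, 0, 0]},
    {"offset": [0, 0, 0.028], "dr": [0, 0, 0]},
    {"offset": [0, 0, 0.038], "dr": [0, 0, 0]},
    {"offset": [0, 0, 0.044], "dr": [0, 0, 0]},
    {"offset": [0, 0, 0.047], "dr": [0, 0, 0]},
    {"offset": [0, 0, 0.049], "dr": [0, 0, 0]},
    {"offset": [0, 0, 0.05], "dr": [0, 0, 0]},
    {"offset": [0, 0, 0.05], "dr": [0, 0, 0]},
  ],
)

```text
time_s: 6.13
position: [0.5127, 0.2585, 0.1168]
tcp_rot: [[0.989, 0.149, 0.001], [0.149, -0.989, 0.0], [0.001, -0.0, -1.0]]
force: [0.4, 0.4, -1.0]
opening: 0.577
grasp_force: 30.0
```

Call:
servo_tool(
  targets=[
    {"offset": [0, 0, 0.001], "dr": [0, 0, 0]},
    {"offset": [0, 0, 0.002], "dr": [0, 0, 0]},
    {"offset": [0, 0, 0.002], "dr": [0, 0, 0]},
    {"offset": [0, 0, 0.002], "dr": [0, 0, 0]},
  ],
)

```text
time_s: 6.47
position: [0.5127, 0.2586, 0.115]
tcp_rot: [[0.989, 0.149, 0.001], [0.149, -0.989, 0.0], [0.001, -0.0, -1.0]]
force: [0.1, 1.0, 1.9]
opening: 0.574
grasp_force: 30.0
```

Call:
servo_tool(
  targets=[
    {"offset": [0, 0, 0], "dr": [0, 0, 0]},
    {"offset": [0, 0, 0], "dr": [0, 0, 0]},
    {"offset": [0, 0, 0], "dr": [0, 0, 0]},
    {"offset": [0, 0, 0], "dr": [0, 0, 0]},
    {"offset": [0, 0, 0], "dr": [0, 0, 0]},
    {"offset": [0, 0, 0], "dr": [0, 0, 0]},
    {"offset": [0, 0, -0.01], "dr": [0, 0, 0]},
    {"offset": [0, 0, -0.025], "dr": [0, 0, 0]},
    {"offset": [0, 0, -0.04], "dr": [0, 0, 0]},
    {"offset": [0, 0, -0.05], "dr": [0, 0, 0]},
    {"offset": [-0.015, 0, -0.05], "dr": [0, 0, 0]},
    {"offset": [-0.035, 0, -0.05], "dr": [0, 0, 0]},
    {"offset": [-0.055, 0, -0.05], "dr": [0, 0, 0]},
    {"offset": [-0.07, 0, -0.05], "dr": [0, 0, 0]},
    {"offset": [-0.07, 0, -0.05], "dr": [0, 0, 0]},
  ],
  gripper=-0.7,
)

```text
time_s: 7.72
position: [0.4391, 0.2474, 0.1648]
tcp_rot: [[0.989, 0.149, -0.005], [0.149, -0.989, -0.001], [-0.005, 0.0, -1.0]]
force: [-1.2, 1.2, 0.0]
opening: 0.852
grasp_force: 0.0
```

Call:
servo_tool(
  targets=[
    {"offset": [0, 0, 0], "dr": [0, 0, 0]},
    {"offset": [0, 0, 0], "dr": [0, 0, 0]},
    {"offset": [0, 0, 0], "dr": [0, 0, 0]},
    {"offset": [0, 0, 0], "dr": [0, 0, 0]},
    {"offset": [0, 0, 0], "dr": [0, 0, 0]},
    {"offset": [0, 0, 0], "dr": [0, 0, 0]},
    {"offset": [0, 0, 0], "dr": [0, 0, 0]},
    {"offset": [0, 0, 0], "dr": [0, 0, 0]},
  ],
  gripper=0.6,
)

```text
time_s: 8.38
position: [0.4432, 0.248, 0.1645]
tcp_rot: [[0.989, 0.149, -0.0], [0.149, -0.989, -0.0], [-0.0, -0.0, -1.0]]
force: [0.4, -0.3, 0.1]
opening: 0.33
grasp_force: 0.0
```

```bash
python3 - <<'E'
from h import *
th=np.radians(8.6);x=-.145
go(.5872+x*np.cos(th),.2682+x*np.sin(th),.126,8.6)
o=np.zeros((560,800,3),np.uint8)
d=cap('scene');o[:,:400]=cv2.resize(d['color'][140:280,380:480],(400,560),interpolation=2)
d=cap('top');o[:,400:]=cv2.resize(d['color'][100:240,170:270],(400,560),interpolation=2)
cv2.imwrite('pics/s3.png',o[:,:,::-1])
E
```

```text
t 8.38 p [0.4432 0.248  0.1645] tilt [-0.0001 -0.    ] off [0.0004 0.0016 0.0385] dz -0.05 op 0.3299308923654206 gf 0.0 F [ 0.4 -0.3  0.1]
```

View pics/s3.png

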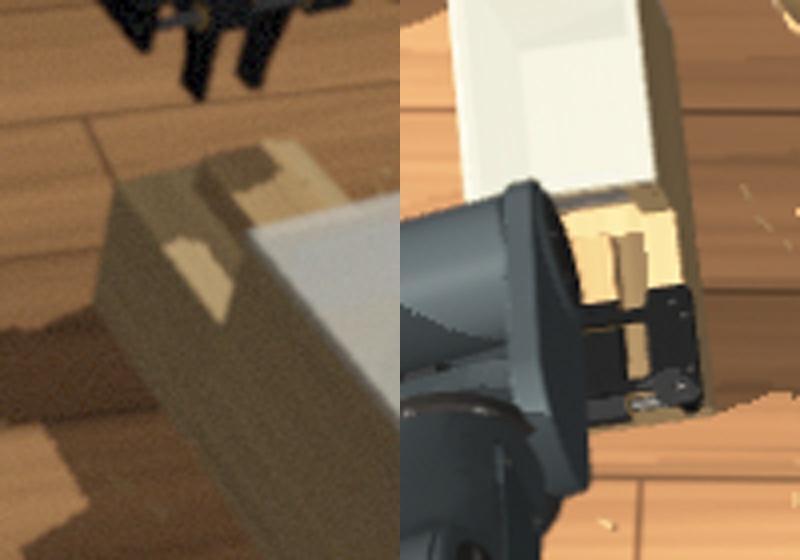

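The offcut lies flat on the sill, in line with it, and the gripper is clear behind it. I lower behind its rear end with the fingertips tilted 15° forward, to clear the front board, and start pushing.

Call:
servo_tool(
  targets=[
    {"offset": [0, 0.001, 0.005], "dr": [0, 5, 0]},
    {"offset": [0, 0.001, 0.015], "dr": [0, 10, 0]},
    {"offset": [0, 0.001, 0.025], "dr": [0, 15, 0]},
    {"offset": [0, 0.001, 0.035], "dr": [0, 15, 0]},
    {"offset": [0, 0.001, 0.0415], "dr": [0, 15, 0]},
    {"offset": [0, 0.001, 0.0415], "dr": [0, 15, 0]},
    {"offset": [0, 0.001, 0.0415], "dr": [0, 15, 0]},
    {"offset": [0.006, 0.001, 0.0415], "dr": [0, 15, 0]},
    {"offset": [0.012, 0.001, 0.0415], "dr": [0, 15, 0]},
    {"offset": [0.018, 0.001, 0.0415], "dr": [0, 15, 0]},
    {"offset": [0.024, 0.001, 0.0415], "dr": [0, 15, 0]},
    {"offset": [0.03, 0.001, 0.0415], "dr": [0, 15, 0]},
    {"offset": [0.036, 0.001, 0.0415], "dr": [0, 15, 0]},
    {"offset": [0.042, 0.001, 0.0415], "dr": [0, 15, 0]},
    {"offset": [0.048, 0.001, 0.0415], "dr": [0, 15, 0]},
    {"offset": [0.054, 0.001, 0.0415], "dr": [0, 15, 0]},
    {"offset": [0.06, 0.001, 0.0415], "dr": [0, 15, 0]},
    {"offset": [0.066, 0.001, 0.0415], "dr": [0, 15, 0]},
  ],
)

```text
time_s: 9.98
position: [0.5087, 0.2569, 0.1229]
tcp_rot: [[0.955, 0.149, 0.255], [0.144, -0.989, 0.038], [0.258, 0.0, -0.966]]
force: [-2.2, 0.1, 2.6]
opening: 0.201
grasp_force: 1.2
```

```bash
python3 - <<'E'
from h import *
th=np.radians(8.6)
for x in(-.05,-.019,-.008): go(.5872+x*np.cos(th),.2682+x*np.sin(th)+.001,.123,8.6)
o=np.zeros((560,800,3),np.uint8)
d=cap('scene');o[:,:400]=cv2.resize(d['color'][140:280,380:480],(400,560),interpolation=2)
d=cap('top');o[:,400:]=cv2.resize(d['color'][100:240,170:270],(400,560),interpolation=2)
cv2.imwrite('pics/s4.png',o[:,:,::-1])
E
```

```text
t 9.98 p [0.5087 0.2569 0.1229] tilt [0.2551 0.0382] off [ 0.0285 -0.0005  0.0075] dz -0.04 op 0.2008947519086577 gf 1.2471473551158851 F [-2.2  0.1  2.6]
t 9.98 p [0.5087 0.2569 0.1229] tilt [0.2551 0.0382] off [ 0.0585 -0.0005  0.0155] dz -0.04 op 0.2008947519086577 gf 1.2471473551158851 F [-2.2  0.1  2.6]
t 9.98 p [0.5087 0.2569 0.1229] tilt [0.2551 0.0382] off [ 0.0691 -0.0005  0.0184] dz -0.04 op 0.2008947519086577 gf 1.2471473551158851 F [-2.2  0.1  2.6]
```

View pics/s4.png

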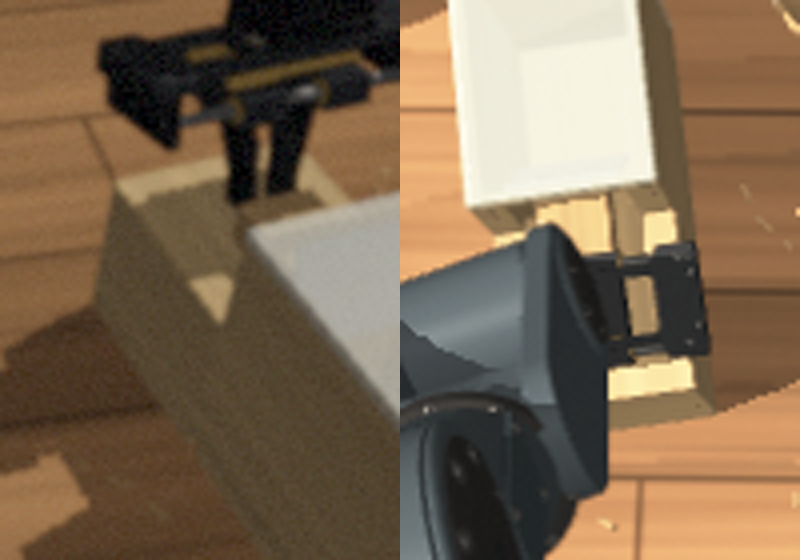

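The offcut's nose is through the mouth without touching the jambs (x about 540–612 in the right half of the crop). The force is about 2 N, as expected from the flap, so I carry on.

Call:
servo_tool(
  targets=[
    {"offset": [0.006, 0, 0.0016], "dr": [0, 0, 0]},
    {"offset": [0.012, 0, 0.0032], "dr": [0, 0, 0]},
    {"offset": [0.018, 0, 0.0048], "dr": [0, 0, 0]},
    {"offset": [0.024, 0, 0.0064], "dr": [0, 0, 0]},
    {"offset": [0.03, 0, 0.008], "dr": [0, 0, 0]},
    {"offset": [0.036, 0, 0.0096], "dr": [0, 0, 0]},
    {"offset": [0.042, 0, 0.0112], "dr": [0, 0, 0]},
    {"offset": [0.047, 0, 0.0126], "dr": [0, 0, 0]},
    {"offset": [0.052, 0, 0.0139], "dr": [0, 0, 0]},
    {"offset": [0.055, 0, 0.0147], "dr": [0, 0, 0]},
    {"offset": [0.058, 0, 0.0155], "dr": [0, 0, 0]},
    {"offset": [0.058, 0, 0.0155], "dr": [0, 0, 0]},
  ],
)

```text
time_s: 11.08
position: [0.569, 0.2659, 0.1232]
tcp_rot: [[0.955, 0.149, 0.257], [0.143, -0.989, 0.039], [0.26, -0.0, -0.966]]
force: [0.6, -0.4, 0.5]
opening: 0.198
grasp_force: 0.0
```

```bash
python3 - <<'E'
from h import *
th=np.radians(8.6)
for x in(-.011,): go(.5872+x*np.cos(th),.2682+x*np.sin(th)+.001,.123,8.6)
o=np.zeros((560,800,3),np.uint8)
d=cap('scene');o[:,:400]=cv2.resize(d['color'][160:335,400:550],(400,560),interpolation=2)
d=cap('top');o[:,400:]=cv2.resize(d['color'][70:210,170:270],(400,560),interpolation=2)
cv2.imwrite('pics/s5.png',o[:,:,::-1])
E
```

```text
t 11.08 p [0.569  0.2659 0.1232] tilt [0.2571 0.0387] off [ 0.0072 -0.0005  0.0021] dz -0.06 op 0.1980488482544449 gf 0.0 F [ 0.6 -0.4  0.5]
```

View pics/s5.png

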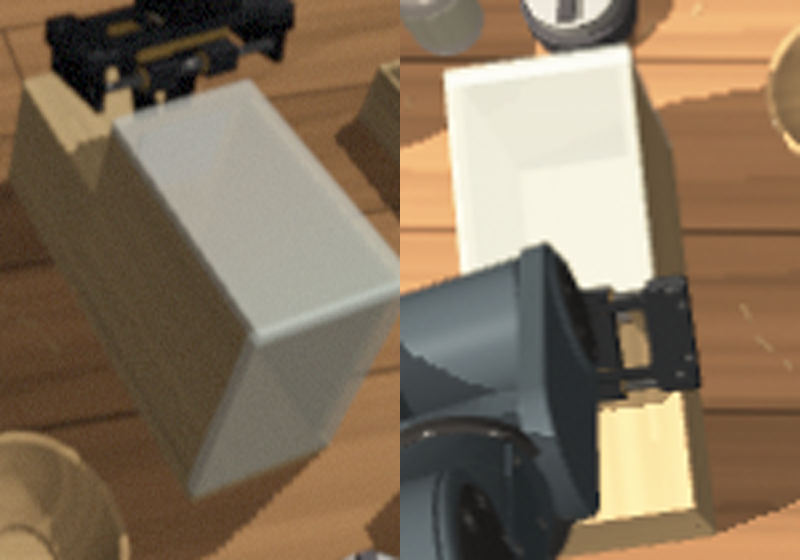

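The force has gone to zero, so the offcut seems to have dropped; the bin walls are too milky to see it. I retreat and check the mouth.

Call:
servo_tool(
  targets=[
    {"offset": [-0.01, 0, -0.0026], "dr": [0, 0, 0]},
    {"offset": [-0.025, 0, -0.0066], "dr": [0, 0, 0]},
    {"offset": [-0.04, 0, -0.0106], "dr": [0, 0, 0]},
    {"offset": [-0.055, 0, -0.0146], "dr": [0, 0, 0]},
    {"offset": [-0.068, 0, -0.018], "dr": [0, 0, 0]},
    {"offset": [-0.064, 0, -0.034], "dr": [0, 0, 0]},
    {"offset": [-0.058, 0, -0.056], "dr": [0, 0, 0]},
    {"offset": [-0.052, 0, -0.078], "dr": [0, -3, 0]},
    {"offset": [-0.047, 0, -0.095], "dr": [0, -6, 0]},
    {"offset": [-0.047, 0.02, -0.095], "dr": [0, -10, 0]},
    {"offset": [-0.047, 0.05, -0.095], "dr": [0, -15, 0]},
    {"offset": [-0.047, 0.08, -0.095], "dr": [0, -15, 0]},
    {"offset": [-0.047, 0.11, -0.095], "dr": [0, -15, 0]},
    {"offset": [-0.047, 0.14, -0.095], "dr": [0, -15, 0]},
    {"offset": [-0.047, 0.17, -0.095], "dr": [0, -15, 0]},
    {"offset": [-0.047, 0.2, -0.095], "dr": [0, -15, 0]},
    {"offset": [-0.047, 0.23, -0.095], "dr": [0, -15, 0]},
    {"offset": [-0.047, 0.25, -0.095], "dr": [0, -15, 0]},
    {"offset": [-0.047, 0.25, -0.095], "dr": [0, -15, 0]},
    {"offset": [-0.047, 0.25, -0.095], "dr": [0, -15, 0]},
  ],
)

```text
time_s: 12.85
position: [0.5349, 0.0077, 0.2025]
tcp_rot: [[0.989, 0.146, -0.001], [0.146, -0.989, 0.001], [-0.001, -0.001, -1.0]]
force: [-0.3, 0.6, -0.6]
opening: 0.201
grasp_force: 0.0
```

```bash
python3 - <<'E'
from h import *
o=np.zeros((580,760,3),np.uint8)
cl=cv2.createCLAHE(4,(4,4))
d=cap('scene');a=cv2.resize(d['color'][160:335,400:550],(400,467),interpolation=2);o[:467,:400]=a
d=cap('top');o[:,400:]=cv2.resize(d['color'][70:215,170:260],None,fx=4,fy=4,interpolation=2)
cv2.imwrite('pics/s6.png',o[:,:,::-1]); print(d['color'].shape,bot.read_state()['time_s'])
E
```

```text
(400, 640, 3) 12.95
```

View pics/s6.png

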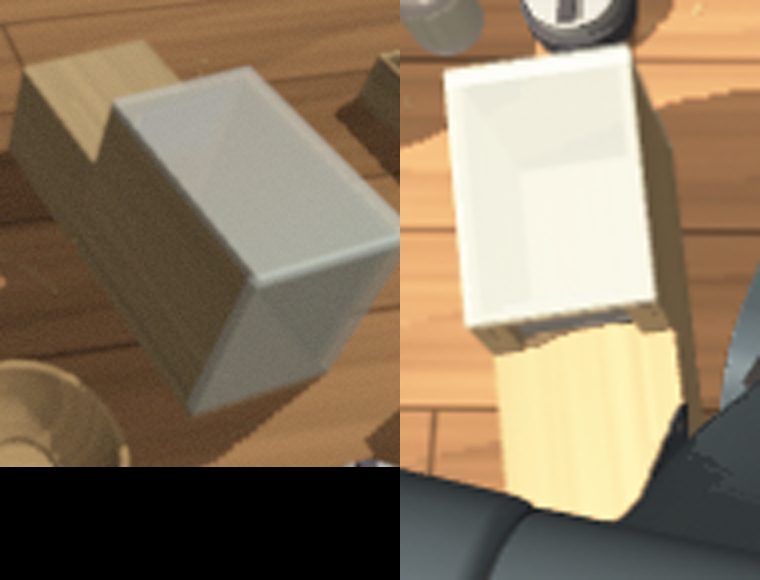

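The sill is empty, and the grey flap strip at about (575,325) looks as it did at the start. I compare the bin region with the first pictures to confirm the offcut is in there.

```bash
python3 - <<'E'
from h import *
o=np.zeros((560,800,3),np.uint8)
for k,(n,(y0,y1,x0,x1)) in enumerate(dict(scene=(180,320,400,560),top=(75,165,175,255)).items()):
    a=cv2.imread(f'pics/{n}0.png').astype(int)[y0:y1,x0:x1]; b=cap(n)['color'][:,:,::-1].astype(int)[y0:y1,x0:x1]
    df=cv2.GaussianBlur((b-a).astype(np.float32),(0,0),1.2)
    v=np.clip(128+df*8,0,255).astype(np.uint8)
    o[:,k*400:k*400+400]=cv2.resize(v,(400,560))
    if n=='top': print('flap strip mean diff',np.abs(df[(150-75):(153-75),(203-175):(224-175)]).mean())
cv2.imwrite('pics/s7.png',o)
E
```

```text
flap strip mean diff 13.421074
```

View pics/s7.png

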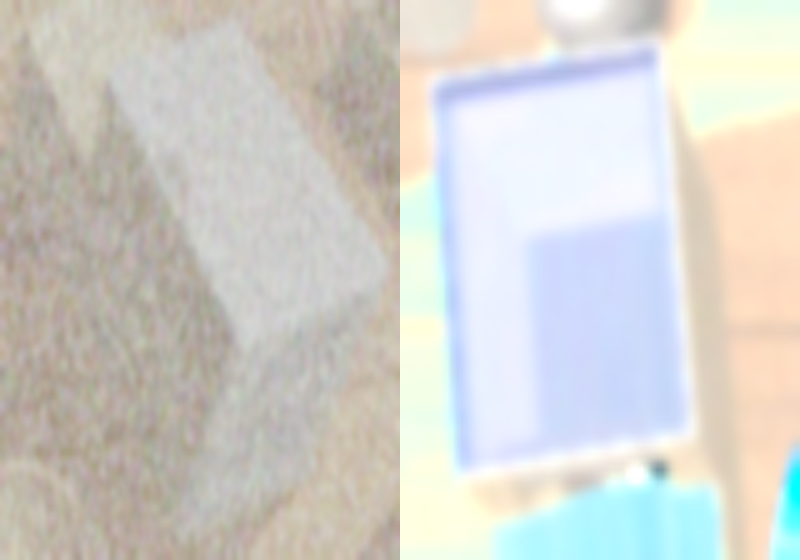

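```bash
python3 - <<'E'
from h import *
a=cv2.imread('pics/top0.png').astype(float); b=cap('top')['color'][:,:,::-1].astype(float)
for y in range(146,156): print(y,a[y,198:236:3].mean(1).round().astype(int),b[y,198:236:3].mean(1).round().astype(int))
h=lambda i:(i[151,203:224]/i[151,203:224].sum(1,keepdims=True)).mean(0).round(3)
print(h(a),h(b))
E
```

```text
146 [231 233 232 232 232 231 232 197 162 156 137  92  93] [244 245 244 244 244 244 244 216 180 173 154 104 104]
147 [232 232 232 232 224 196 155 147 121 100 108 102 101] [244 244 244 243 239 216 173 164 134 113 121 115 113]
148 [232 232 210 188 164 143 108 100  95  92 106 105  98] [244 243 226 209 183 160 121 112 106 104 117 117 110]
149 [199 171 163 132 108  99  93  93  92 109 106 106 105] [218 190 182 146 122 112 106 103 102 122 119 117 118]
150 [150 116 108  98  94  93 103 109 111 119 130 106 106] [168 130 122 110 105 104 115 122 123 106 133 118 119]
151 [ 94  95  93  93  91 101 116 126 152 186 185 107 104] [105 108 105 104 102 114 125 134 211 199 201 119 117]
152 [ 76  93  91  95 108 124 169 197 210 211 200 107 105] [ 86 104 103 106 113 124 180 216 225 223 215 119 119]
153 [ 79  86 111 125 126 203 206 206 213 213 203 162 199] [ 88  97 125 133 133 217 219 219 225 225 217 180 214]
154 [ 92  87 120 126 202 209 208 206 213 213 203 209 207] [104  99 134 141 217 222 221 219 225 225 217 223 220]
155 [101 105 125 175 208 209 209 207 213 213 203 211 207] [114 119 140 191 221 222 221 220 225 225 217 223 220]
[0.289 0.337 0.375] [0.29  0.337 0.373]
```

The strip showing the flap matches the starting picture apart from a uniform change in exposure, so the flap is shut. The sill is empty and the push force fell to zero at the end, so I hand in.

```bash
python3 -c "
from rig import ticket; print(ticket.hand_in())"
```

```text
the job is handed in; nothing more can be done
None
```

I pushed the offcut through the flap into the box and handed the job in at about 13 s. The sill is empty and the flap looks shut, but the bin walls are too milky to see the offcut inside. The long blank was never touched.

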